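# Find the stamped tip box and push it into the dispatch lane

### The arm

A 7-joint arm with a two-finger parallel gripper is mounted at the origin on the work surface. World frame = base frame: x ahead of the robot, y to its left, z up, the work surface at z = 0. Lengths are in m, angles in rad, forces in N, time in s.
With the tool pointing down it reaches from about 0.425 to 0.875 m from the base axis. Payload 8.4 kg.
Tool frame: the origin (TCP) lies midway between the tips of the shut fingers; the grasp point (between the pads) lies behind it (env.grip_depth is the z of the grasp point in the tool frame, in m); z points along the fingers, y is the direction in which the jaws open and shut (so a half turn about z gives the same grasp; the last joint's range is limited). The gripper opens to 87 mm and grips with 3 to 60 N. Pads are 19 mm wide; open, the fingers measure 117 mm over their backs; the gripper's body (75 mm by 190 mm) begins 51 mm behind the grasp point.
Start: joints at [1.129, 0.333, 0.04, 1.465, -0.013, 1.343, -0.059], TCP at [0.218, -0.612, 0.223] pointing down, gripper open.
Joint ranges: [-2.58, 2.58], [-0.38, 2.09], [-1.3, 1.39], [0.25, 2.4], [-1.5, 4.64], [0.08, 2.09], [-2.65, 2.65]. Speed limits (rad/s): [2.22, 2.22, 2.79, 2.79, 3.14, 3.14, 3.14].

### API

Orientations are given as a rotation vector (axis times angle).
In Python, from bench import env, optics gives the robot as it stands. The module is installed in compiled form; this text tells all that it offers.
- The arm moves only by the tool drive_tool, never from a script. Its argument "series" is a list that holds one entry, the list of rows, each a list of 7 numbers: the shift along the tool's x, y, z in mm, then the turn, a rotation vector about the tool's x, y, z in degrees, then the opening in per cent of the stroke, from 0 (shut) to 100 (fully open). A call has 1 to 5 rows; each row is the pose to reach, as a shift and turn from the pose commanded when the call began, along the tool's axes at that moment; what a row does not reach only later rows make up. A row lasts 1/8 s, in which the tool goes at most 62.5 mm and 10.7 degrees, less where a joint would pass 70% of its speed; a pose out of reach is approached as far as the arm can. A call with a gripper value outside its range is refused whole. The fingers move at their own pace and stop on an object; "squeeze" is the grip in N (left out, the last holds). Time passes only in rows, so rows that repeat a pose let the fingers close. It gives the time, the measured TCP pose, the force and the opening at its end, in the units of the state.
- env.read_state(): the state, without advancing time (a new reading comes with each control period).
- optics.capture(name): name is "scene" or "top" or "wrist"; returns a dict with "frame" (420x560x3 uint8, red, green, blue), "K" (3x3 intrinsics, pixels), "k1" (the pictures are not rectified: a ray, as slopes to the right and down, at radius r is drawn at 1 + k1 r^2 times it, then the intrinsics apply), "R" (3x3) and "t" (3): a world point X has camera coordinates R X + t. Camera axes: x right, y down, z forward; pixel columns grow to the right and rows downward; lengths in m; the calibration is good to about 2 mm. A picture is of the moment at which its call begins. There is no depth.
- env.close_job(): hands the job in, once; it reports no verdict.
The state is a dict: "time": time; "joint_pos": joint angles; "dq": joint speeds; "joint_efforts": joint torques, N m; "eef_pos": TCP position; "eef_rot": TCP orientation; "wrist_force": force on the tool from outside, world axes, zero at the start; "ft_torque": the same for the moment, N m; "width": opening from 0.0 (shut) to 1.0 (fully open).
Only numpy, scipy, OpenCV 4.12 (cv2) and the standard library are available. Lean on these libraries where they do the work, as an engineer would, in place of code of your own. Each camera call takes 0.05 s, during which the arm holds its last target. There are 200 camera calls.

### The job

Two pipette-tip boxes stand on the lab bench on either side of the yellow-taped dispatch lane, and one of them has a red round stamp on its underside. Using only pushes of the fingertips, tip both boxes over towards the robot onto their sides so that their undersides show, and only then push the stamped one, still lying on its side, across the bench until it lies between the two yellow lines. Never lift or carry a box, leave the plain box lying outside the lane, and do not disturb the tube rack, the amber bottle or the jar.

Things in the scene. Friction and masses are not known exactly. Their poses are not given: they have to be found in the camera images.
- box_a: one of two look-alike closed pipette-tip boxes, dark teal base and white lid; 76 mm (own x) by 120 mm (own y) by 120 mm high (own z), 0.14 to 0.28 kg, loose on the bench. Origin: centre of its underside. At yaw 0 own x points away from the robot, so a 120 mm wide side faces it
- box_b: one of two look-alike closed pipette-tip boxes, dark teal base and white lid; 76 mm (own x) by 120 mm (own y) by 120 mm high (own z), 0.14 to 0.28 kg, loose on the bench. Origin: centre of its underside. At yaw 0 own x points away from the robot, so a 120 mm wide side faces it. Which of the two stands left or right changes
- box_a_center (a point): centre of the volume of box_a, 60 mm above its underside; same axes as the box. Pushed near the top of its far side the box tips about its lower edge nearest the robot; past about 35 degrees it falls over by itself: its centre then lies about 0.1 m nearer the robot and 38 mm above the bench, the underside facing away from the robot, own x up
- box_b_center (a point): centre of the volume of box_b, 60 mm above its underside; same axes as the box. Pushed near the top of its far side the box tips about its lower edge nearest the robot; past about 35 degrees it falls over by itself: its centre then lies about 0.1 m nearer the robot and 38 mm above the bench, the underside facing away from the robot, own x up
- stamp (a point): centre of the red disc, 46 mm in diameter, in the middle of the underside of the stamped box (there is only one; the other box's underside is plain teal); out of sight until the box is tipped over
- lane: dispatch lane: two parallel yellow tape lines flat on the bench (nothing to bump into), 400 mm long along own x (away from the robot), 200 mm between their inner edges, yellow arrow heads on the middle line. Origin: middle of the lane at bench height; own y points to the left line
- tube_rack: bystander: blue rack with capped tubes, 70 x 130 mm, 75 mm high, loose, to the left of the boxes; origin under its centre
- reagent: bystander: amber bottle with blue cap, 64 mm across, 130 mm high, loose, to the right of the boxes; origin under its centre
- jar: bystander: small clear jar with white lid, 50 mm across, 55 mm high, loose, beyond the far end of the lane; origin under its centre
Mind the look-alikes: they are no part of the job. What is shaped like the box_a but blue is not meant. What is shaped like the box_b but pink is not meant.

How it is judged:
By the outcome, as a careful person would: the job done as asked, in the order asked, and still so for the second after the job is handed in, with the robot touching nothing.
It also fails if it takes over 67 s, if anything falls off the work surface, if the arm or the gripper's body presses on something with over 40 N, if the wrist force passes 120 N, or if a joint passes its speed limit or range.

## Working session

There is one attempt and no reset: what is moved stays moved. The work goes in short steps, Python scripts to look and compute and a tool call to move; the robot and the scene stay as the last step left them, time stands still between calls to the robot, and variables do not carry over. Pictures are saved under pics/ and viewed, about 8 in all and at most 12, crops included, and the job is handed in when it is done.

Besides the shell and the picture viewer there is one more tool, called after "Request:" in YAML: its name, and indented under it one key for each argument. drive_tool: Moves the arm, as the interface text tells. Its arguments: {"type":"object","properties":{"series":{"type":"array"},"squeeze":{"type":"number"}},"required":["series"]}

```bash
mkdir -p pics
cat > h.py <<'E'
import numpy as np, cv2, pickle
from scipy.spatial.transform import Rotation as Ro
from bench import env, optics
np.set_printoptions(precision=4, suppress=True)
def snap(cam, fn):
    c=optics.capture(cam); cv2.imwrite('pics/'+fn+'.png',c['frame'][:,:,::-1]); pickle.dump(c,open('pics/'+fn+'.pkl','wb')); return c
def load(fn): return pickle.load(open('pics/'+fn+'.pkl','rb'))
def px2w(c,uv,z=0.):
    K,k1=c['K'],c['k1']
    p=np.linalg.solve(K,np.array([uv[0],uv[1],1.]))[:2]; s=p.copy()
    for _ in range(20): s=p/(1+k1*(s@s))
    d=c['R'].T@np.array([s[0],s[1],1.]); o=-c['R'].T@c['t']
    return o+d*(z-o[2])/d[2]
def w2px(c,X):
    q=c['R']@np.array(X)+c['t']; s=q[:2]/q[2]; s=s*(1+c['k1']*(s@s)); return (c['K']@np.array([*s,1]))[:2]
def delta(pos,rotvec=None):
    s=env.read_state(); R=Ro.from_rotvec(s['eef_rot']); d=R.inv().apply(np.array(pos)-s['eef_pos'])*1000
    r=np.zeros(3) if rotvec is None else np.degrees((R.inv()*Ro.from_rotvec(rotvec)).as_rotvec())
    return d,r
E
python3 - <<'E'
from h import *
s=env.read_state(); print(s); print(Ro.from_rotvec(s['eef_rot']).as_matrix(), env.grip_depth)
for n in ('scene','top'):
    c=snap(n,n+'0'); print(n,-c['R'].T@c['t'],c['R'])
a=cv2.imread('pics/scene0.png');b=cv2.imread('pics/top0.png')
E
```

```text
{'time': 0.0, 'joint_pos': array([ 1.1288,  0.3339,  0.0399,  1.4663, -0.0134,  1.3433, -0.0585]), 'dq': array([-0.0004,  0.0001, -0.0008,  0.0001, -0.001 ,  0.0005, -0.0003]), 'joint_efforts': array([  0.0005, -65.6359,   1.3354, -40.3813,  -0.0598,   0.0446,
         0.0002]), 'eef_pos': array([ 0.2183, -0.6117,  0.2217]), 'eef_rot': array([-3.094 , -0.5355,  0.0006]), 'wrist_force': array([-0.7432,  0.131 ,  0.3393]), 'ft_torque': array([-0.0007, -0.0353,  0.0742]), 'width': 1.003276646329976}
[[ 0.9418  0.3361 -0.0007]
 [ 0.3361 -0.9418  0.0015]
 [-0.0001 -0.0016 -1.    ]] -0.0187
scene [1.4578 0.0631 0.8498] [[-0.0926  0.9956  0.0142]
 [ 0.6781  0.0735 -0.7313]
 [-0.7291 -0.0581 -0.682 ]]
top [0.4372 0.0134 1.4095] [[-0.0044 -1.      0.0068]
 [-0.9916  0.0035 -0.1292]
 [ 0.1292 -0.0074 -0.9916]]
```

View pics/scene0.png

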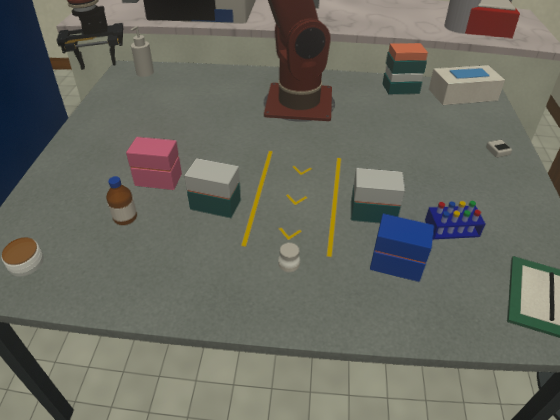

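View pics/top0.png

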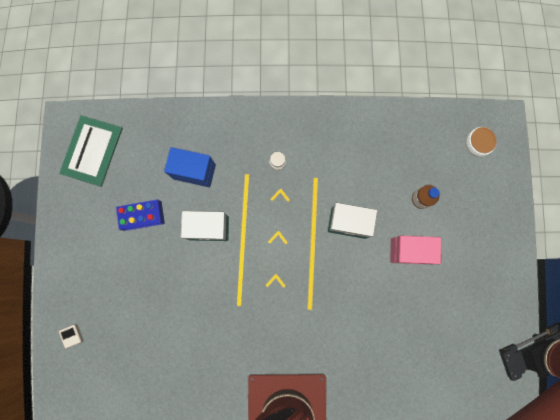

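Scene view: the white/teal boxes are at scene (214,187) / top (354,220), which is robot-right, and scene (378,195) / top (203,226), which is robot-left. The pink box (155,163) and the blue box (402,247) are decoys because of their colour. The jar is at top (277,160), the rack at (139,215), the bottle at (427,196), and the lane spans top x 240–317. I'll enlarge to confirm the corners.

Run:
```python
import cv2,numpy as np
b=cv2.imread('pics/top0.png')
a=b[140:275,100:230]; c=b[140:275,320:450]
im=np.hstack([cv2.resize(x,(400,415),interpolation=cv2.INTER_CUBIC) for x in (a,c)])
for k in range(0,130,10):
    for o in (0,400):
        x=int(o+k*400/130); cv2.line(im,(x,0),(x,8 if k%50 else 16),(255,255,255),1)
for k in range(0,135,10):
    y=int(k*415/135); cv2.line(im,(0,y),(8 if k%50 else 16,y),(255,255,255),1)
cv2.imwrite('pics/crop0.png',im)
```

```text
(no output)
```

View pics/crop0.png

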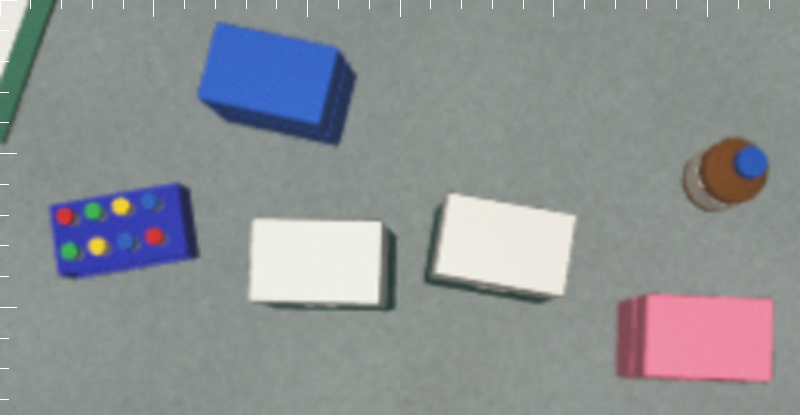

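The crop shows the white-lidded boxes: left lid corners at crop (252,218), (382,222), (379,305), (249,300), and right lid at (449,193), (576,213), (564,296), (432,275). Both have teal bases, so these are the ones meant; blue and pink are excluded.

Run:
```python
from h import *
c=load('top0'); f=c['frame']
S=400/130;T=415/135
for n,o,pts,ox in (('L',100,[(252,218),(382,222),(379,305),(249,300)],0),('R',320,[(449,193),(576,213),(564,296),(432,275)],400)):
    w=np.array([px2w(c,(o+(x-ox+.5)/S-.5,140+(y+.5)/T-.5),.12)[:2] for x,y in pts])
    e=w[0]-w[1]+w[3]-w[2]; print(n,w.tolist(),'c',w.mean(0),'sides',np.linalg.norm(w-np.roll(w,-1,0),axis=1),'yaw',np.degrees(np.arctan2(-e[0],e[1])))
for n,u,v,z in (('blue top',None,None,.12),):
    o=100
    for x,y in [(217,22),(340,45),(322,125),(198,97)]: print(n,px2w(c,(o+x/S,140+y/T),.12))
    for x,y in [(338,145)]: print('blue base',px2w(c,(o+x/S,140+y/T),0))
for n,x,y,z in (('rack r',182,184,.075),('rack r2',195,258,.0)): print(n,px2w(c,(100+x/S,140+y/T),z))
for n,x,y in (('bottle',751,162),): print(n,px2w(c,(320+(x-400)/S,140+y/T),.13))
for x,y in [(645,294),(773,298),(772,380),(643,378)]: print('pink',px2w(c,(320+(x-400)/S,140+y/T),.12))
print('jar',px2w(c,(277,160),.055))
hsv=cv2.cvtColor(f,cv2.COLOR_RGB2HSV); m=((hsv[:,:,0]>18)&(hsv[:,:,0]<34)&(hsv[:,:,1]>120)&(hsv[:,:,2]>120)).astype(np.uint8)
n,l,st,ce=cv2.connectedComponentsWithStats(m)
for i in range(1,n):
    if st[i,4]>15:
        ys,xs=np.where(l==i); w=np.array([px2w(c,(x,y))[:2] for x,y in zip(xs,ys)])
        print(st[i],'mean',w.mean(0),'x',w[:,0].min(),w[:,0].max(),'fit y=ax+b',np.polyfit(w[:,0],w[:,1],1))
```

```text
L [[0.5921045253560435, 0.29512836991510494], [0.5880859976172317, 0.17561392214044594], [0.5126017807546525, 0.17750943951360748], [0.517132282980509, 0.2962589619823041]] c [0.5525 0.2361] sides [0.1196 0.0755 0.1188 0.075 ] yaw -2.054919577003036
R [[0.6136132465237205, -0.1374481765123792], [0.5947718927241522, -0.2539435961421844], [0.518848298268941, -0.2407948266633968], [0.5387178455034352, -0.12067643936320162]] c [ 0.5665 -0.1882] sides [0.118  0.0771 0.1218 0.0768] yaw -9.291487498837686
blue top [0.7756 0.3326 0.12  ]
blue top [0.7524 0.2162 0.12  ]
blue top [0.6771 0.2313 0.12  ]
blue top [0.7043 0.348  0.12  ]
blue base [0.6789 0.235  0.    ]
rack r [0.6293 0.3724 0.075 ]
rack r2 [0.5654 0.3771 0.    ]
bottle [ 0.6393 -0.4186  0.13  ]
pink [ 0.5191 -0.3167  0.12  ]
pink [ 0.5142 -0.4373  0.12  ]
pink [ 0.439  -0.4336  0.12  ]
pink [ 0.4428 -0.3126  0.12  ]
jar [0.7507 0.0273 0.055 ]
[237 174  12 132 531] mean [0.5162 0.1331] x 0.3209472972873774 0.7196030888496789 fit y=ax+b [-0.0581  0.1631]
[308 178  10 132 545] mean [ 0.5071 -0.0791] x 0.30831050501610446 0.7063478004667529 fit y=ax+b [-0.0573 -0.05  ]
[271 189  18  12  69] mean [0.654  0.0191] x 0.6380741494276008 0.6722702064230626 fit y=ax+b [ 0.0499 -0.0136]
[137 205   5   5  21] mean [0.6186 0.456 ] x 0.6117873894793102 0.6243082014281479 fit y=ax+b [0.2189 0.3206]
[129 218   6   5  21] mean [0.5783 0.4787] x 0.5713927919828814 0.5838198967730615 fit y=ax+b [0.0978 0.4222]
[268 231  19  13  72] mean [0.5236 0.0268] x 0.5066589232843242 0.5431605525004295 fit y=ax+b [ 0.0756 -0.0128]
[266 274  19  13  75] mean [0.3937 0.034 ] x 0.37745137766518855 0.4134554995184069 fit y=ax+b [0.0461 0.0159]
```

```bash
cat >> h.py <<'E'
def down(yawdeg):
    a=np.radians(yawdeg); return Ro.from_matrix([[np.cos(a),np.sin(a),0],[np.sin(a),-np.cos(a),0],[0,0,-1]]).as_rotvec()
E
python3 - <<'E'
from h import *
print(delta((.6336,-.199,.25),down(-9.3)))
print(delta((.6336,-.199,.108),down(-9.3)))
E
```

```text
(array([ 529.8484, -249.2199,  -27.9299]), array([-0.082 ,  0.0245, 28.9407]))
(array([ 529.8563, -249.0103,  114.0699]), array([-0.082 ,  0.0245, 28.9407]))
```

Request:
drive_tool:
  series:
    - [[50, -24, -28, 0, 0, 6, 40], [100, -47, -28, 0, 0, 12, 40], [150, -70, -28, 0, 0, 18, 40], [200, -94, -28, 0, 0, 24, 40], [250, -118, -28, 0, 0, 29, 40]]

```text
time: 0.72
eef_pos: [0.4152, -0.4155, 0.2503]
eef_rot: [-3.13, 0.261, 0.001]
wrist_force: [0.8, -0.8, -0.7]
width: 0.516
```

Run:
```python
from h import *
print(delta((.6336,-.199,.25),down(-9.3)))
```

```text
(array([ 179.5097, -249.6972,    0.2612]), array([-0.0108,  0.0232, -0.2451]))
```

Request:
drive_tool:
  series:
    - [[34, -48, 0, 0, 0, 0, 40], [70, -98, 0, 0, 0, 0, 40], [106, -148, 0, 0, 0, 0, 40], [142, -198, 0, 0, 0, 0, 40], [179, -249, 0, 0, 0, 0, 40]]

```text
time: 1.35
eef_pos: [0.632, -0.1995, 0.2503]
eef_rot: [3.131, -0.257, -0.001]
wrist_force: [-0.2, -0.6, 0.6]
width: 0.399
```

Request:
drive_tool:
  series:
    - [[0, 0, 40, 0, 0, 0, 40], [0, 0, 80, 0, 0, 0, 40], [0, 0, 120, 0, 0, 0, 40], [0, 0, 142, 0, 0, 0, 40], [0, 0, 142, 0, 0, 0, 40]]

```text
time: 1.98
eef_pos: [0.6294, -0.2004, 0.1062]
eef_rot: [-3.13, 0.256, 0.007]
wrist_force: [-0.1, -1.3, 0.4]
width: 0.397
```

Request:
drive_tool:
  series:
    - [[-12, 0, 0, 0, 0, 0, 40], [-24, 0, 0, 0, 0, 0, 40], [-36, 0, 0, 0, 0, 0, 40], [-48, 0, 0, 0, 0, 0, 40], [-56, 0, 0, 0, 0, 0, 40]]

```text
time: 2.6
eef_pos: [0.5748, -0.1916, 0.1089]
eef_rot: [3.131, -0.257, 0.0]
wrist_force: [0.4, -0.4, 0.9]
width: 0.399
```

Run:
```python
from h import *
snap('scene','s1');snap('top','t1')
a=cv2.imread('pics/s1.png')[90:270,100:340];b=cv2.imread('pics/t1.png')[170:305,220:400]
cv2.imwrite('pics/c1.png',np.hstack([cv2.resize(a,(400,300)),cv2.resize(b,(400,300))]))
```

```text
(no output)
```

View pics/c1.png

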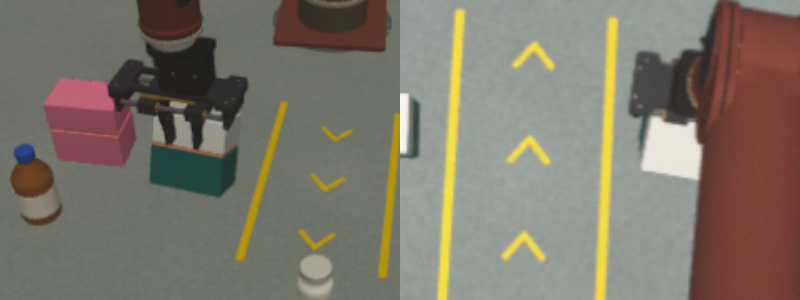

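Crop: the fingers are at the top of the box's far side. Its lower far edge now runs scene px (190,198)–(240,206). I'll compare that with the tip and slide hypotheses.

Run:
```python
from h import *
c=load('s1'); ps=np.radians(-9.3); ux=np.array([np.cos(ps),np.sin(ps)]); uy=np.array([-np.sin(ps),np.cos(ps)]); C=np.array([.5665,-.188])
def P(a,b,z): return w2px(c,[*(C+a*ux+b*uy),z])
print('orig',P(.038,-.06,0),P(.038,.06,0),P(.038,-.06,.12),P(.038,.06,.12))
for d in (.02,.03,.04): print('slide',d,P(.038-d,-.06,0),P(.038-d,.06,0),P(.038-d,-.06,.12),P(.038-d,.06,.12))
for th in (10,20,25,30):
    t=np.radians(th); 
    def Q(h,b): 
        a=.076*np.cos(t)-h*np.sin(t); z=.076*np.sin(t)+h*np.cos(t); return P(a-.038,b,z)
    print('tip',th,Q(0,-.06),Q(0,.06),Q(.12,-.06),Q(.12,.06))
```

```text
orig [189.7653 209.9276] [232.0579 218.3479] [183.9729 175.2246] [229.1383 183.4581]
slide 0.02 [192.6518 205.025 ] [234.5282 213.2477] [187.1455 170.401 ] [231.8311 178.426 ]
slide 0.03 [194.0723 202.6144] [235.7429 210.741 ] [188.7047 168.0331] [233.1532 175.9571]
slide 0.04 [195.4779 200.2304] [236.9442 208.2626] [190.246  165.6939] [234.4594 173.5189]
tip 10 [189.3295 206.0497] [231.8984 214.4462] [186.9066 166.3994] [231.8263 174.3754]
tip 20 [189.2454 201.6708] [232.0351 210.019 ] [190.2484 158.575 ] [234.7836 166.2955]
tip 25 [189.3385 199.3388] [232.2151 207.654 ] [192.0272 155.1275] [236.3238 162.7245]
tip 30 [189.5219 196.9385] [232.4683 205.2153] [193.853  152.0278] [237.8839 159.5061]
```

Run:
```python
from h import *
a=cv2.imread('pics/s1.png')[140:220,170:260]
cv2.imwrite('pics/c2.png',cv2.resize(a,(675,600),interpolation=cv2.INTER_CUBIC))
```

```text
(no output)
```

View pics/c2.png

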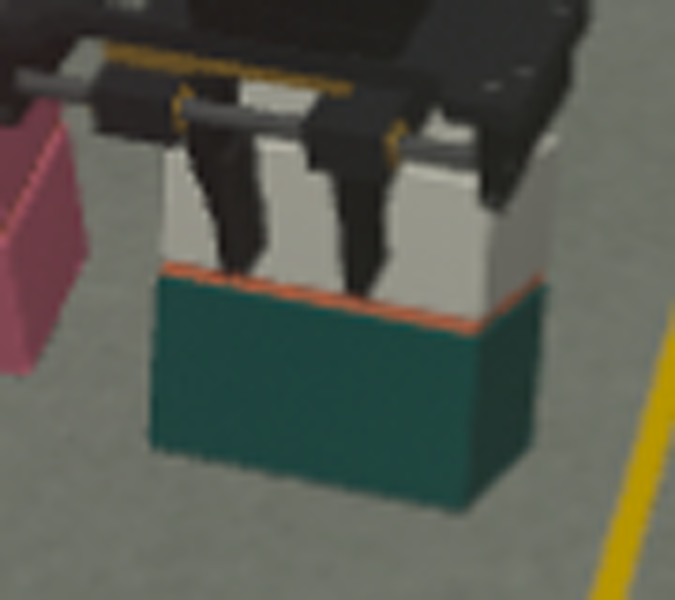

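The enlarged crop puts the far lower edge at (190,200)–(231.6,208.3). That matches a tip of about 24° about the near edge, with no slide, so I'll continue.

Request:
drive_tool:
  series:
    - [[-8, 0, 0, 0, 0, 0, 40], [-16, 0, 0, 0, 0, 0, 40], [-22, 0, 0, 0, 0, 0, 40], [-28, 0, 0, 0, 0, 0, 40], [-32, 0, 0, 0, 0, 0, 40]]

```text
time: 3.32
eef_pos: [0.5438, -0.1865, 0.1086]
eef_rot: [3.131, -0.256, -0.0]
wrist_force: [0.2, -0.4, 0.2]
width: 0.403
```

Request:
drive_tool:
  series:
    - [[10, 0, -30, 0, 0, 0, 40], [20, 0, -80, 0, 0, 0, 40], [20, 0, -130, 0, 0, 0, 40], [20, 0, -142, 0, 0, 0, 40], [20, 0, -142, 0, 0, 0, 40]]

```text
time: 3.95
eef_pos: [0.5641, -0.1898, 0.2509]
eef_rot: [3.131, -0.256, 0.002]
wrist_force: [1.0, -0.6, -0.8]
width: 0.394
```

Run:
```python
from h import *
print(env.read_state()['eef_pos'],delta((.6175,.2336,.25),down(-2)))
```

```text
[ 0.5641 -0.1898  0.2509] (array([ -16.1721, -426.3993,    0.7768]), array([ 0.0127, -0.0595, -7.3609]))
```

Request:
drive_tool:
  series:
    - [[0, -60, 0, 0, 0, -2, 40], [0, -120, 0, 0, 0, -4, 40], [0, -180, 0, 0, 0, -6, 40], [0, -240, 0, 0, 0, -7, 40], [0, -290, 0, 0, 0, -7, 40]]

```text
time: 4.58
eef_pos: [0.6101, 0.0988, 0.2483]
eef_rot: [3.141, -0.062, -0.005]
wrist_force: [1.4, -1.3, 0.6]
width: 0.403
```

Run:
```python
from h import *
print(env.read_state()['eef_pos'],delta((.6175,.2336,.25),down(-2)))
```

```text
[0.6101 0.0988 0.2483] (array([   2.0269, -134.9367,   -1.7559]), array([ 0.0045,  0.1736, -0.2669]))
```

Request:
drive_tool:
  series:
    - [[2, -50, 0, 0, 0, 0, 40], [2, -100, 0, 0, 0, 0, 40], [2, -136, 0, 0, 0, 0, 40], [2, -136, 0, 0, 0, 0, 40], [2, -136, 40, 0, 0, 0, 40]]

```text
time: 5.2
eef_pos: [0.6197, 0.2325, 0.2112]
eef_rot: [-3.14, 0.064, -0.005]
wrist_force: [0.5, -0.4, -1.5]
width: 0.398
```

Request:
drive_tool:
  series:
    - [[0, 0, 40, 0, 0, 0, 40], [0, 0, 80, 0, 0, 0, 40], [0, 0, 102, 0, 0, 0, 40], [0, 0, 102, 0, 0, 0, 40]]

```text
time: 5.7
eef_pos: [0.617, 0.23, 0.1052]
eef_rot: [3.138, -0.066, -0.008]
wrist_force: [-0.0, -0.3, 0.5]
width: 0.399
```

Request:
drive_tool:
  series:
    - [[-12, 0, 0, 0, 0, 0, 40], [-24, 0, 0, 0, 0, 0, 40], [-36, 0, 0, 0, 0, 0, 40], [-48, 0, 0, 0, 0, 0, 40], [-56, 0, 0, 0, 0, 0, 40]]

```text
time: 6.32
eef_pos: [0.5618, 0.2347, 0.1089]
eef_rot: [3.141, -0.064, 0.0]
wrist_force: [0.7, 0.3, 0.9]
width: 0.402
```

Request:
drive_tool:
  series:
    - [[-8, 0, 0, 0, 0, 0, 40], [-16, 0, 0, 0, 0, 0, 40], [-22, 0, 0, 0, 0, 0, 40], [-26, 0, 0, 0, 0, 0, 40], [-30, 0, 0, 0, 0, 0, 40]]

```text
time: 6.95
eef_pos: [0.5326, 0.2358, 0.1085]
eef_rot: [-3.141, 0.065, 0.0]
wrist_force: [-0.0, -0.5, -0.3]
width: 0.4
```

Request:
drive_tool:
  series:
    - [[10, 0, -30, 0, 0, 0, 40], [30, 0, -70, 0, 0, 0, 40], [30, 0, -120, 0, 0, 0, 40], [30, 0, -142, 0, 0, 0, 40], [30, 0, -142, 0, 0, 0, 40]]

```text
time: 7.58
eef_pos: [0.5635, 0.235, 0.2524]
eef_rot: [-3.14, 0.065, -0.005]
wrist_force: [-0.7, 0.7, -0.7]
width: 0.398
```

Run:
```python
from h import *
snap('scene','s3');snap('top','t3')
a=cv2.imread('pics/s3.png')[90:270,100:490];b=cv2.imread('pics/t3.png')[130:310,100:450]
cv2.imwrite('pics/c3.png',np.vstack([cv2.resize(a,(640,295)),cv2.resize(b,(583,300)) if 0 else cv2.resize(cv2.copyMakeBorder(b,0,0,0,40,0),(640,295))]))
```

```text
(no output)
```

View pics/c3.png

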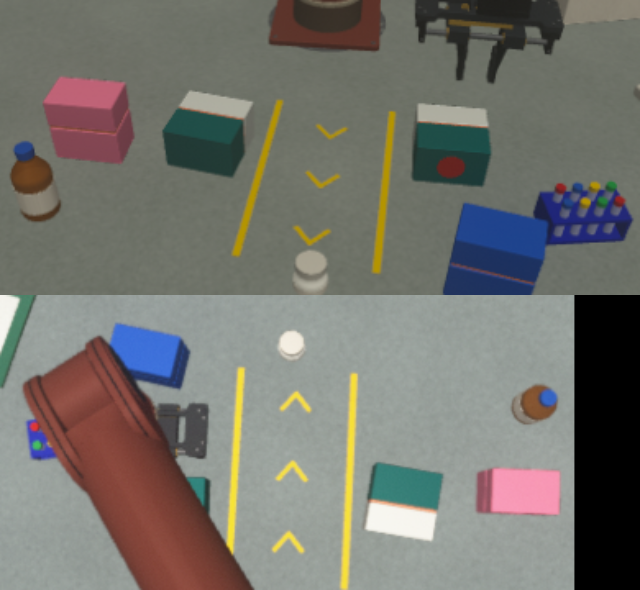

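Both boxes lie on their sides. The red stamp is at crop (451,167), scene ≈ (375,192), on the robot-left box; the right box's underside is plain. Next I'll measure the left box pose and work out the approach.

Run:
```python
from h import *
c=load('s3'); s=390/640; t=180/295
for x,y,z in ((412,179,0),(486,184,0),(489,157,.076),(415,151,.076),(416,104,.076),(487,108,.076),(451,167,.038)): print((x,y),px2w(c,(100+x*s,90+y*t),z))
print('R')
for x,y,z in ((168,163,0),(234,174,0),(244,124,.076),(170,110,.076)): print((x,y),px2w(c,(100+x*s,90+y*t),z))
print(env.read_state()['joint_pos'])
for p in (90,-90): print(delta((.452,.34,.25),down(p-2)))
```

```text
(412, 179) [0.5045 0.1783 0.    ]
(486, 184) [0.5034 0.3032 0.    ]
(489, 157) [0.5235 0.2924 0.076 ]
(415, 151) [0.5221 0.174  0.076 ]
(416, 104) [0.395  0.1785 0.076 ]
(487, 108) [0.3916 0.3015 0.076 ]
(451, 167) [0.5105 0.238  0.038 ]
R
(168, 163) [ 0.5087 -0.2379 -0.    ]
(234, 174) [ 0.5245 -0.1209  0.    ]
(244, 124) [ 0.4834 -0.1073  0.076 ]
(170, 110) [ 0.4587 -0.2377  0.076 ]
[-0.0703  0.2789 -0.4898  1.5071  0.132   1.3896 -2.18  ]
(array([-114.7057, -101.0694,   -0.338 ]), array([ -0.0181,   0.0615, -90.3667]))
(array([-114.7057, -101.0694,   -0.338 ]), array([ 0.0614,  0.0181, 89.6333]))
```

Request:
drive_tool:
  series:
    - [[-22, -20, 0, 0, 0, -10, 60], [-44, -40, 0, 0, 0, -20, 60], [-66, -60, 0, 0, 0, -30, 60], [-88, -80, 0, 0, 0, -40, 60], [-115, -101, 0, 0, 0, -50, 60]]

```text
time: 8.3
eef_pos: [0.4509, 0.34, 0.2487]
eef_rot: [2.87, 1.276, -0.004]
wrist_force: [0.6, 1.0, 1.1]
width: 0.599
```

Request:
drive_tool:
  series:
    - [[0, 0, 0, 0, 0, -10, 60], [0, 0, 0, 0, 0, -20, 60], [0, 0, 0, 0, 0, -30, 60], [0, 0, 0, 0, 0, -40, 60], [0, 0, 0, 0, 0, -40, 60]]

```text
time: 8.93
eef_pos: [0.4516, 0.3396, 0.2491]
eef_rot: [-2.267, -2.174, 0.003]
wrist_force: [0.3, -0.7, 0.2]
width: 0.598
```

Run:
```python
from h import *
s=env.read_state();print(s['eef_pos'],s['joint_pos'],delta((.452,.336,.04),down(88)))
```

```text
[0.4516 0.3396 0.2491] [-0.0639  0.2267 -0.7661  1.6033  0.1587  1.3781 -0.8903] (array([ -3.3843,   0.9931, 209.1337]), array([-0.1107,  0.061 , -0.4242]))
```

Request:
drive_tool:
  series:
    - [[0, 0, 45, 0, 0, 0, 60], [0, 0, 95, 0, 0, 0, 60], [0, 0, 145, 0, 0, 0, 60], [0, 0, 190, 0, 0, 0, 60], [0, 0, 209, 0, 0, 0, 60]]

```text
time: 9.55
eef_pos: [0.4504, 0.3388, 0.0386]
eef_rot: [-2.27, -2.171, 0.007]
wrist_force: [0.3, 0.4, 0.7]
width: 0.598
```

Request:
drive_tool:
  series:
    - [[-12, 0, 0, 0, 0, 0, 60], [-24, 0, 0, 0, 0, 0, 60], [-36, 0, 0, 0, 0, 0, 60], [-48, 0, 0, 0, 0, 0, 60], [-60, 0, 0, 0, 0, 0, 60]]

```text
time: 10.18
eef_pos: [0.45, 0.2798, 0.0424]
eef_rot: [2.267, 2.175, 0.003]
wrist_force: [1.0, 2.7, 1.7]
width: 0.601
```

Run:
```python
from h import *
snap('scene','s4')
a=cv2.imread('pics/s4.png')[90:270,180:470]
cv2.imwrite('pics/c4.png',cv2.resize(a,(725,450),interpolation=cv2.INTER_CUBIC))
s=env.read_state();print(s['eef_pos'],s['joint_pos'])
```

```text
[0.45   0.2778 0.0419] [-0.0181  0.3501 -0.7138  1.9249  0.2778  0.9659 -0.9046]
```

View pics/c4.png

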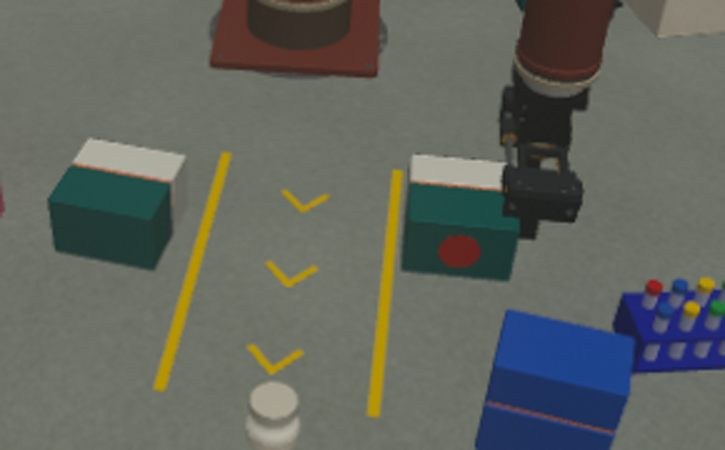

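The stamped box slides squarely ahead of the fingers; its stamp is at crop (459,251), just left of the left line. I'll push on about 177 mm.

Request:
drive_tool:
  series:
    - [[-13, 0, 0, 0, 0, 0, 60], [-26, 0, 0, 0, 0, 0, 60], [-39, 0, 0, 0, 0, 0, 60], [-52, 0, 0, 0, 0, 0, 60], [-65, 0, 0, 0, 0, 0, 60]]

```text
time: 10.85
eef_pos: [0.4468, 0.2144, 0.0416]
eef_rot: [-2.267, -2.175, -0.0]
wrist_force: [0.7, 3.1, 1.5]
width: 0.602
```

Request:
drive_tool:
  series:
    - [[-13, 0, 0, 0, 0, 0, 60], [-26, 0, 0, 0, 0, 0, 60], [-39, 0, 0, 0, 0, 0, 60], [-52, 0, 0, 0, 0, 0, 60], [-65, 0, 0, 0, 0, 0, 60]]

```text
time: 11.48
eef_pos: [0.4441, 0.1494, 0.0415]
eef_rot: [-2.267, -2.175, 0.0]
wrist_force: [-0.3, 2.1, 0.9]
width: 0.601
```

Request:
drive_tool:
  series:
    - [[-13, 0, 0, 0, 0, 0, 60], [-24, 0, 0, 0, 0, 0, 60], [-33, 0, 0, 0, 0, 0, 60], [-39, 0, 0, 0, 0, 0, 60], [-42, 0, 0, 0, 0, 0, 60]]

```text
time: 12.1
eef_pos: [0.4423, 0.108, 0.0415]
eef_rot: [-2.267, -2.175, 0.0]
wrist_force: [1.1, 1.7, 0.2]
width: 0.602
```

Run:
```python
from h import *
snap('scene','s5')
a=cv2.imread('pics/s5.png')[90:270,180:470]
cv2.imwrite('pics/c5.png',cv2.resize(a,(725,450),interpolation=cv2.INTER_CUBIC))
s=env.read_state();print(s['eef_pos'],s['joint_pos'])
```

```text
[0.4423 0.1077 0.0415] [ 0.2946  0.1862 -0.6715  2.0934  0.147   0.9075 -0.5009]
```

View pics/c5.png

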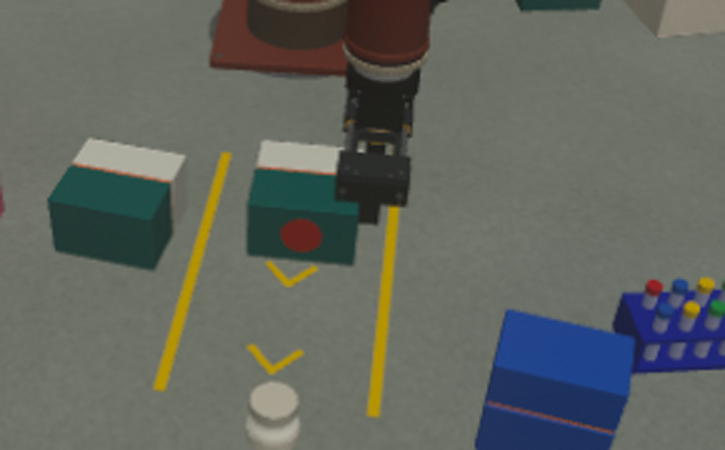

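Box bottom corners are at crop (247,258) and (356,264), inside the lines. Checking numerically.

Run:
```python
from h import *
c=load('s5')
for x,y,z in ((247,258,0),(356,264,0),(301,236,.038),(389,264,0),(199,258,0)): print((x,y),px2w(c,(180+x*.4,90+y*.4),z))
```

```text
(247, 258) [ 0.5013 -0.0226  0.    ]
(356, 264) [0.4982 0.0988 0.    ]
(301, 236) [0.5017 0.0361 0.038 ]
(389, 264) [0.4941 0.1354 0.    ]
(199, 258) [ 0.5071 -0.0758 -0.    ]
```

Request:
drive_tool:
  series:
    - [[-3, 0, 0, 0, 0, 0, 60], [-6, 0, 0, 0, 0, 0, 60], [-8, 0, 0, 0, 0, 0, 60], [-8, 0, 0, 0, 0, 0, 60]]

```text
time: 12.65
eef_pos: [0.4421, 0.1001, 0.0415]
eef_rot: [2.267, 2.175, -0.0]
wrist_force: [0.3, -0.8, -0.7]
width: 0.598
```

Request:
drive_tool:
  series:
    - [[15, 0, 0, 0, 0, 0, 60], [35, 0, 0, 0, 0, 0, 60], [60, 0, -30, 0, 0, 0, 60], [90, 0, -80, 0, 0, 0, 60], [130, 0, -130, 0, 0, 0, 60]]

```text
time: 13.28
eef_pos: [0.4473, 0.2295, 0.1718]
eef_rot: [2.268, 2.173, -0.001]
wrist_force: [1.2, -0.4, -0.3]
width: 0.602
```

Request:
drive_tool:
  series:
    - [[50, 0, -40, 0, 0, 0, 60], [100, 0, -80, 0, 0, 0, 60], [150, 0, -80, 0, 0, 0, 60], [150, 0, -80, 0, 0, 0, 60]]

```text
time: 13.78
eef_pos: [0.4518, 0.3834, 0.2503]
eef_rot: [-2.258, -2.18, -0.001]
wrist_force: [-0.0, -0.6, -0.8]
width: 0.602
```

Run:
```python
from h import *
snap('scene','s6');snap('top','t6')
a=cv2.imread('pics/s6.png')[90:290,90:490];b=cv2.imread('pics/t6.png')[110:310,100:500]
cv2.imwrite('pics/c6.png',np.vstack([cv2.resize(x,(600,300),interpolation=cv2.INTER_CUBIC) for x in (a,b)]))
s=env.read_state();print(s['eef_pos'],s['joint_pos'])
```

```text
[0.4533 0.3793 0.2498] [-0.0954  0.3025 -0.8319  1.5391  0.2248  1.4007 -0.9831]
```

View pics/c6.png

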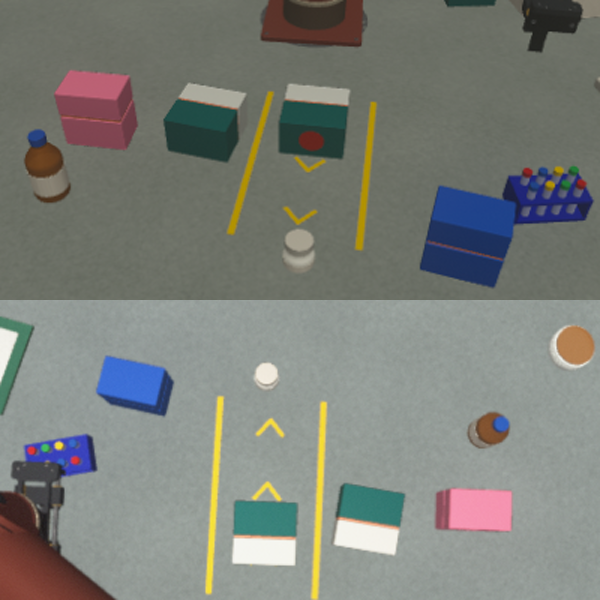

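Final views: the stamped box lies between the lines at top crop (233–297, 502–565), lines at about 211 and 320. The plain box is outside the right line at (335–405). The rack, bottle, jar and decoys look unmoved. One numeric check, then I hand in.

Run:
```python
from h import *
c=load('t6'); f=lambda x,y,z: px2w(c,(100+x/1.5,110+(y-300)/1.5),z)[:2]
for n,p in (('stamped box',[(235,502),(297,503),(295,565),(233,563)]),('plain',[(344,485),(405,492),(396,553),(335,547)])):
    w=np.array([f(*q,.076) for q in p]); print(n,w.tolist()); print(' to left line',(.1631-.058*w[:,0]-w[:,1]).min()-.006,'to right line',(w[:,1]-(-.05-.0573*w[:,0]))-.006)
a,b=load('t0'),c
d=np.abs(a['frame'].astype(int)-b['frame']).max(2)>40
for n,(x0,x1,y0,y1) in dict(jar=(265,292,148,172),bottle=(408,445,180,212),pink=(390,445,232,268),blue=(160,216,145,188),rack=(113,165,196,232)).items(): print(n,'changed px',d[y0:y1,x0:x1].sum())
env.close_job()
```

```text
stamped box [[0.4984182858301728, 0.08578730182763611], [0.49607975320263237, -0.03253819356680386], [0.3785960554965477, -0.02794777390667752], [0.38279006613059874, 0.08945596338263802]]
 to left line 0.04240443759421387 to right line [0.1583 0.0399 0.0377 0.1554]
plain [[0.530046452339078, -0.12296271170481095], [0.5157856848711725, -0.24066702537980328], [0.3994205085667088, -0.2208143534810516], [0.41203845276744483, -0.10420545173094656]]
 to left line 0.23740722147043475 to right line [-0.0486 -0.1671 -0.1539 -0.0366]Traceback (most recent call last):
  File "<stdin>", line 5, in <module>
  File "h.py", line 7, in load
    def load(fn): return pickle.load(open('pics/'+fn+'.pkl','rb'))
                                     ~~~~^^^^^^^^^^^^^^^^^^^^^^^^
FileNotFoundError: [Errno 2] No such file or directory: 'pics/t0.pkl'
```

Run:
```python
from h import *
a,b=load('top0'),load('t6')
d=np.abs(a['frame'].astype(int)-b['frame']).max(2)>40
for n,(x0,x1,y0,y1) in dict(jar=(265,292,148,172),bottle=(408,445,180,212),pink=(390,445,232,268),blue=(160,216,145,188),rack=(113,165,196,232)).items(): print(n,'changed px',d[y0:y1,x0:x1].sum())
print(env.close_job())
```

```text
jar changed px 0
bottle changed px 0
pink changed px 0
blue changed px 0
rack changed px 369
the job is handed in; nothing more can be done
None
```

The job is done and handed in at about 14 s of robot time. I tipped both boxes towards the robot with fingertip pushes. The red stamp turned out to be on the left box. I then pushed that box sideways, still lying down, into the lane, and backed the arm clear.

Last checks:
- **Stamped box:** it lies on its side about 38–42 mm inside both yellow lines.
- **Plain box:** it lies on its side outside the lane, at least about 37 mm beyond the right line's inner edge.
- **Jar, bottle and the blue and pink boxes:** no pixels changed between the first and last overhead pictures.
- **Tube rack:** the same comparison showed 369 changed pixels there. The raised gripper was covering part of the rack in that picture, so this check doesn't settle it. The scene view shows it standing where I expected, and the fingers stayed clear of it, but I took no separate picture to confirm.
- **Forces:** the wrist force readings at the end of each move stayed around 3 N or less.

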